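# Zero the kitchen scale for the mixing bowl

### The job

Zero the kitchen scale for the empty bowl standing on it: with the fingertips, lightly press the long bar-shaped key to wake the scale and let it come back up, then lightly press the round key in the same way, each well down for a moment, and draw the hand clear. Leave the square key alone, press one key at a time, do not lean on the rest of the scale, and do not pick up or shift the bowl or anything else on the counter.

Things in the scene. Friction and masses are not known exactly. Their poses are not given: they have to be found in the camera images.
- scale: White flat kitchen scale, fixed, 250 (its x) by 220 mm. Origin: under its centre, on the counter; z up. Its key panel, 70 mm deep, top 24 mm high, is on its -x side (towards the robot within 0.5 rad). A steel weighing plate, top 30 mm high, covers scale x from -55 to +120 mm. Three black keys sit at scale x = -92 mm, y = -55, 0, +55 mm, in changing order; they differ in shape only.
- bowl: White ceramic bowl, 120 mm across the rim, 42 mm high, standing empty and loose on the weighing plate, near scale x = +50 mm. Leave it alone. Origin: centre of its underside, z up.
- wake_key: The wake key with its thin steel surround: long narrow bar, 40 mm along the scale's x by 14 mm, black plastic. Origin: centre of the key's foot on the panel, 24 mm above the counter; x, y and z are along the scale's.
- wake_top (a point): Centre of the top face of the wake key; it moves with the key. Its top face stands 10 mm above the panel and 34 mm above the counter when up.
- wake (a joint): Travel of the wake key in m: 0 up, 0.008 fully down. A spring pushes it back up: about 1 N to start it, 5 N fully down; it counts as pressed from 0.004.
- zero_key: The zero (tare) key with its thin steel surround: round disc, 26 mm in diameter, black plastic. Origin: centre of the key's foot on the panel, 24 mm above the counter; x, y and z are along the scale's.
- zero_top (a point): Centre of the top face of the zero key; it moves with the key. Its top face stands 10 mm above the panel and 34 mm above the counter when up.
- zero (a joint): Travel of the zero key in m: 0 up, 0.008 fully down. A spring pushes it back up: about 1 N to start it, 5 N fully down; it counts as pressed from 0.004.
- units_key: The units key, to be left alone, with its thin steel surround: square, 24 by 24 mm, black plastic. Origin: centre of the key's foot on the panel, 24 mm above the counter; x, y and z are along the scale's.
- units_top (a point): Centre of the top face of the units key; it moves with the key. Its top face stands 10 mm above the panel and 34 mm above the counter when up.
- units (a joint): Travel of the units key in m: 0 up, 0.008 fully down. A spring pushes it back up: about 1 N to start it, 5 N fully down; it counts as pressed from 0.004.
- ramekin: White ramekin, 60 mm across, 35 mm high, on the counter beside the scale's +y side. Loose; leave it alone. Origin: centre of its underside, z up.
- egg_timer: White egg-shaped-top kitchen timer, 58 mm across, 48 mm high, on the counter beside the scale's -y side. Loose; leave it alone. Origin: centre of its underside, z up.
- mug: White mug, 84 mm across, 90 mm high, to one side of the scale, on the right. Loose; leave it alone. Origin: centre of its underside, z up.
- mill: Wooden pepper mill, 56 mm across, 135 mm high, to one side of the scale, on the left. Loose; leave it alone. Origin: centre of its underside, z up.
- tomatoes: Clear punnet of six tomatoes, 210 by 145 mm, 65 mm high, on the right of the counter. Loose; leave it alone. Origin: centre of its underside, z up.
- plate: Blue-grey plate, 220 mm across, 20 mm high, on an 18 mm chopping board on the left of the counter. Loose; leave it alone. Origin: centre of its underside, z up.

How it is judged (in metres and radians):
On the way, in this order (a step that is already met when the one before it is completed fails the run):
1. the bar-shaped wake key is pressed at least 4 mm down, the other keys up (value of joint wake above 0.004 m and value of joint each of zero, units below 0.002 m), for 0.1 s.
2. the wake key has come back up (value of joint each of wake, zero, units below 0.002 m), for 0.1 s.
3. the round zero key is pressed at least 4 mm down, the other keys up (value of joint zero above 0.004 m and value of joint each of wake, units below 0.002 m), for 0.1 s.
At the end, for the whole second after the job is handed in: All three keys are up again (within 2 mm), the bowl stands still within 10 mm of where it was, and the other loose things within 15 mm of where they were (all of step 2 and distance of bowl from where it was at the start of the episode below 0.01 m and linear speed of bowl below 0.01 m/s and distance of each of ramekin, egg_timer, mug, mill, tomatoes, plate from where it was at the start of the episode below 0.015 m); the robot touches nothing.
It fails at once if the square units key is pressed (more than 3 mm) (value of joint units above 0.003 m).
It fails at once if the wake and zero keys are pressed together (both more than 3 mm) (value of joint each of wake, zero above 0.003 m).
It fails at once if a key is pressed roughly (more than 20 N) (contact force between any of the fingers, the arm and wake_key above 20 N or contact force between any of the fingers, the arm and zero_key above 20 N or contact force between any of the fingers, the arm and units_key above 20 N).
It fails at once if the robot leans on the scale's panel, plate or casing (more than 8 N) (contact force between any of the fingers, the arm and scale above 8 N).
It fails at once if the bowl is lifted or shifted by more than 10 mm, or another loose thing by more than 15 mm (distance of bowl from where it was at the start of the episode above 0.01 m or distance of any of ramekin, egg_timer, mug, mill, tomatoes, plate from where it was at the start of the episode above 0.015 m).
It also fails if it takes over 35 s, if anything falls off the work surface, if the arm or the gripper's body presses on something with over 40 N, if the wrist force passes 120 N, or if a joint passes its speed limit or range.

### The arm

A 6-joint arm with a two-finger parallel gripper is mounted at the origin on the work surface. World frame = base frame: x ahead of the robot, y to its left, z up, the work surface at z = 0. Lengths are in mm, angles in rad, forces in N, time in s.
With the tool pointing down it reaches from about 350 to 975 mm from the base axis. Payload 7.1 kg.
Tool frame: the origin (TCP) lies midway between the tips of the shut fingers; the grasp point (between the pads) lies 19 mm behind it; z points along the fingers, y is the line along which they close (so a half turn about z gives the same grasp; the last joint's range is limited). The gripper opens to 88 mm and grips with 3 to 60 N. Pads are 20 mm wide; open, the fingers measure 115 mm over their backs; the gripper's body (75 mm by 178 mm) begins 61 mm behind the grasp point.
Start: joints at [-1.303, 0.423, 1.63, -0, 1.089, -0.019], TCP at [176.821, -599.449, 222.675] pointing down, gripper open.
Joint ranges: [-3, 3], [-0.9, 2.11], [0.09, 2.58], [-1.31, 4.45], [0.11, 2.69], [-2.54, 2.54]. Speed limits (rad/s): [2.39, 2.39, 3.01, 3.14, 3.14, 3.14].

### API

Orientations are given as a rotation vector (axis times angle).
In Python, from workcell import ctrl gives the robot as it stands.
- The arm moves only by the shell command python3 -m pendant 'ROWS'. ROWS is a JSON object of lists of equal length, an entry for each row: "grip": the opening, from -1 (shut) to 1 (fully open); "linear": the shift along the tool's x, y, z in mm, a list of three; "angular": the turn, a rotation vector about the tool's x, y, z in rad, a list of three. In form: {"grip": [grip, ...], "linear": [[tx, ty, tz], ...], "angular": [[ax, ay, az], ...]}. A call has 1 to 12 rows; each row shifts and turns the commanded pose from where the row before left it, along the tool's axes as they then stand; what a row does not reach is not made up. A row lasts 1/12 s, in which the tool goes at most 41.7 mm and 7.16 degrees, less where a joint would pass 70% of its speed; a pose out of reach is approached as far as the arm can. A call with a gripper value outside its range is refused whole. The fingers move at their own pace and stop on an object; the grip force is fixed at half the most. Time passes only in rows, so rows that do not move let the fingers close. It gives the time, the measured TCP pose, the force, the opening and the grip force at its end, in the units of the state.
- ctrl.get_obs(): the state, without advancing time (a new reading comes with each control period).
- ctrl.get_image(name): name is "scene" or "top" or "wrist"; returns the picture (384x512x3 uint8, red, green, blue); there is no depth.
- ctrl.camera_params(name): a dict with "vfov" (degrees; the focal length in pixels is half the picture's height over the tangent of half this angle, whatever the lens; pixels are square), "cx", "cy" (the principal point, pixels), "R" (3x3) and "t" (3): a world point X has camera coordinates R X + t; the wrist camera has in their place "T_tool_cam" (4x4, takes a point from camera to tool coordinates, whose origin is the TCP and whose axes are the flange's). Camera axes: x right, y down, z forward; pixel columns grow to the right and rows downward; lengths in mm; the calibration is good to about 2 mm. The wrist camera is an equidistant fisheye: a pixel r from the principal point sees the ray r / f radians off the axis. A picture is of the moment at which its call begins: read the wrist's pose just before it. camera_params takes no time and is no camera call.
- ctrl.close_job(): hands the job in; it is judged then, once.
The state is a dict: "t": time; "qpos": joint angles; "qvel": joint speeds; "joint_torque": joint torques, N m; "ee_pos": TCP position; "orientation": TCP orientation; "ft_force": force on the tool from outside, world axes, zero at the start; "moment": the same for the moment, N m; "width": finger opening in mm; "grasp_force": force on a finger pad.
Only numpy, scipy, OpenCV 4.12 (cv2) and the standard library are available. Lean on these libraries where they do the work, as an engineer would, in place of code of your own. Each camera call takes 0.05 s, during which the arm holds its last target. There are 200 camera calls.

## Working session

There is one attempt and no reset: what is moved stays moved. The work goes in short steps, Python scripts to look and compute and a shell command to move; the robot and the scene stay as the last step left them, time stands still between calls to the robot, and variables do not carry over. Pictures are saved under pics/ and viewed, at most 10 in all, crops included, and the job is handed in when it is done.

```bash
mkdir -p pics; python3 - <<'E'
from workcell import ctrl
import cv2
o=ctrl.get_obs();print(o['t'],o['ee_pos'],o['orientation'],o['width'],o['ft_force'])
for n in('scene','top'):
    cv2.imwrite(f'pics/{n}0.png',ctrl.get_image(n)[:,:,::-1]); print(n,ctrl.camera_params(n))
print(ctrl.camera_params('wrist'))
E
```

```text
0.0 [ 176.66140233 -598.92781957  221.91339199] [-3.10784905e+00 -4.48722020e-01  2.97676634e-04] 88.2469875055198 [-0.21298598 -0.69244819  0.18647844]
scene {'vfov': 55.77714869672974, 'cx': 251.04626427906078, 'cy': 187.8237967591423, 'R': array([[ 0.67404498,  0.73858837,  0.01227129],
       [ 0.49384731, -0.43821281, -0.7510555 ],
       [-0.54934342,  0.51230533, -0.66012503]]), 't': array([-398.06926471, -250.01658098, 1411.81495663])}
top {'vfov': 51.255897918895755, 'cx': 248.9804603108697, 'cy': 199.39344622073276, 'R': array([[ 0.01461744, -0.99960586, -0.02396774],
       [-0.99561284, -0.01233512, -0.09275186],
       [ 0.09241966,  0.02521838, -0.99540074]]), 't': array([  12.06648918,  577.71708029, 1140.10319569])}
{'vfov': 65.70646984690485, 'cx': 253.8132182019483, 'cy': 191.70796661530866, 'T_tool_cam': array([[-4.30256014e-04, -9.52864312e-01, -3.03396468e-01,
         8.43463564e+01],
       [ 9.99999510e-01, -1.39312412e-04, -9.80598024e-04,
        -4.18821743e-01],
       [ 8.92109968e-04, -3.03396741e-01,  9.52863905e-01,
        -1.62366464e+02],
       [ 0.00000000e+00,  0.00000000e+00,  0.00000000e+00,
         1.00000000e+00]])}
```

View pics/top0.png

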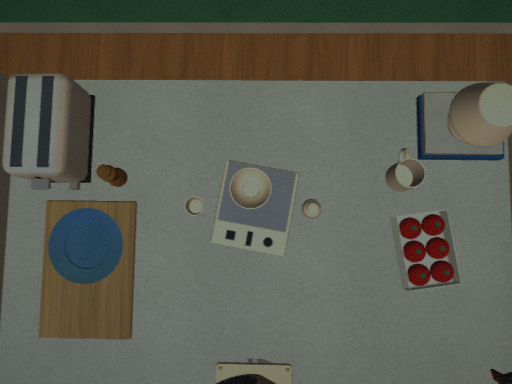

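View pics/scene0.png

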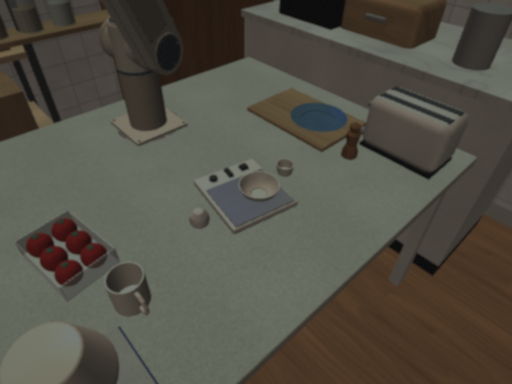

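The top picture shows the square key near (231,235), the bar at (249,238) and the round key at (268,242). The order from left to right is units, wake, zero. Next I'll measure their positions in both views.

```bash
cat >h.py <<'E'
import numpy as np,cv2
from workcell import ctrl
def ray(n,px,z):
    p=ctrl.camera_params(n);f=192/np.tan(np.radians(p['vfov']/2))
    d=p['R'].T@np.array([(px[0]-p['cx'])/f,(px[1]-p['cy'])/f,1]);c=-p['R'].T@p['t']
    return c+d*(z-c[2])/d[2]
def blobs(g,thr,box,amin,amax):
    x0,y0,x1,y1=box;m=np.zeros_like(g);m[y0:y1,x0:x1]=(g[y0:y1,x0:x1]<thr)*255
    n,l,s,c=cv2.connectedComponentsWithStats(m)
    out=[]
    for i in range(1,n):
        if amin<=s[i,4]<=amax:
            w=(l==i)*np.clip(thr+20-g.astype(float),0,None);yy,xx=np.mgrid[:g.shape[0],:g.shape[1]]
            out.append((np.array([(w*xx).sum(),(w*yy).sum()])/w.sum(),s[i,4]))
    return out
E
python3 - <<'E'
from h import *
for n,b in(('top',(215,225,285,252)),('scene',(200,160,255,188))):
    g=cv2.cvtColor(cv2.imread(f'pics/{n}0.png'),cv2.COLOR_BGR2GRAY)
    for c,a in blobs(g,70,b,15,300): print(n,c.round(1),a,ray(n,c,32).round(1))
E
```

```text
top [230.1 234.6] 72 [474.4  72.8  32. ]
top [248.8 238.1] 66 [465.2  18.7  32. ]
top [267.5 241.6] 62 [455.9 -35.3  32. ]
scene [243.1 166.7] 45 [478.   67.8  32. ]
scene [228.3 172.2] 48 [468.4  14.3  32. ]
scene [213.  178.3] 42 [460.1 -40.1  32. ]
scene [242.8 182.2] 36 [534.7  16.6  32. ]
```

```bash
python3 -m pendant '{"grip":[-1,-1,-1,-1,-1,-1,-1,-1,-1,-1,-1,-1],"linear":[[0,0,0],[0,0,0],[0,0,0],[0,0,0],[10,-35,0],[10,-35,0],[10,-35,0],[10,-35,0],[10,-35,0],[10,-35,0],[10,-35,0],[10,-35,0]],"angular":[[0,0,0.114],[0,0,0.114],[0,0,0.114],[0,0,0.114],[0,0,0],[0,0,0],[0,0,0],[0,0,0],[0,0,0],[0,0,0],[0,0,0],[0,0,0]]}'
python3 -m pendant '{"grip":[-1,-1,-1,-1,-1,-1,-1,-1,-1,-1,-1,-1],"linear":[[10,-35,0],[10,-35,0],[10,-35,0],[10,-35,0],[10,-35,0],[10,-35,0],[10,-35,0],[10,-35,0],[10,-35,20],[10,-35,20],[0,0,20],[0,0,20]],"angular":[[0,0,0],[0,0,0],[0,0,0],[0,0,0],[0,0,0],[0,0,0],[0,0,0],[0,0,0],[0,0,0],[0,0,0],[0,0,0],[0,0,0]]}'
python3 -m pendant '{"grip":[-1,-1],"linear":[[0,0,0],[0,0,0]],"angular":[[0,0,0],[0,0,0]]}'
python3 - <<'E'
from h import *
o=ctrl.get_obs();print(o)
im=ctrl.get_image('wrist');cv2.imwrite('pics/w1.png',im[:,:,::-1])
np.save('w1.npy',np.r_[o['ee_pos'],o['orientation']])
E
```

```text
t: 1.1
ee_pos: [303.0, -335.2, 222.5]
orientation: [-3.13, 0.266, 0.0]
ft_force: [0.9, -1.2, 0.5]
width: 11.7
grasp_force: 0.0
t: 2.1
ee_pos: [461.0, -6.7, 141.8]
orientation: [-3.131, 0.259, -0.001]
ft_force: [-1.1, -1.0, -0.2]
width: 0.4
grasp_force: 0.0
t: 2.27
ee_pos: [459.4, -8.6, 142.0]
orientation: [3.13, -0.265, -0.005]
ft_force: [0.0, -0.5, -0.2]
width: 0.5
grasp_force: 0.0
{'t': 2.2667, 'qpos': array([-4.45811415e-02,  3.09375556e-01,  2.04497499e+00, -1.33089352e-05,
        7.90271920e-01,  1.69507875e+00]), 'qvel': array([-0.01518792, -0.03675044, -0.02375395, -0.00242733,  0.00675768,
       -0.00142346]), 'joint_torque': array([ 5.08322306e-01, -3.86056244e+01, -1.93333787e+01,  1.72692019e-02,
       -1.80074307e-01,  1.07548200e-03]), 'ee_pos': array([459.38741595,  -8.58468983, 141.978634  ]), 'orientation': array([ 3.13026951, -0.26490927, -0.00475464]), 'ft_force': array([ 0.02737917, -0.48719956, -0.19017081]), 'moment': array([ 0.04348588,  0.0309123 , -0.00580925]), 'grasp_force': 0.0, 'width': 0.5064190418309557}
```

View pics/w1.png

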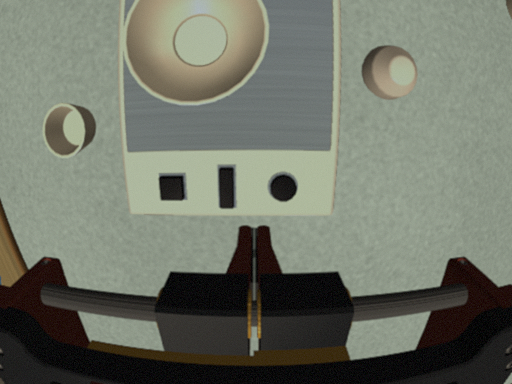

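The wrist view shows the square key at (172,187), the bar at (227,187), the round key at (284,187) and the shut fingertips at (254,230). The tool is well aligned with the scale.

```bash
cat >>h.py <<'E'
from scipy.spatial.transform import Rotation as Ro
def wray(pose,px,z):
    p=ctrl.camera_params('wrist');f=192/np.tan(np.radians(p['vfov']/2))
    u=np.array([px[0]-p['cx'],px[1]-p['cy']]);r=np.hypot(*u);a=r/f
    d=np.r_[np.sin(a)*u/max(r,1e-9),np.cos(a)]
    T=p['T_tool_cam'];Rw=Ro.from_rotvec(pose[3:]).as_matrix()
    c=pose[:3]+Rw@T[:3,3];d=Rw@T[:3,:3]@d
    return c+d*(z-c[2])/d[2]
E
python3 - <<'E'
from h import *
pose=np.load('w1.npy');g=cv2.cvtColor(cv2.imread('pics/w1.png'),cv2.COLOR_BGR2GRAY)
R=Ro.from_rotvec(pose[3:]).as_matrix();P=[]
for c,a in sorted(blobs(g,60,(150,160,310,212),100,2000),key=lambda k:k[0][0]):
    w=wray(pose,c,33.5);P.append(w);print(c.round(1),a,w.round(1),'tool delta',(R.T@(w-pose[:3])).round(1))
v=P[0]-P[2];print(np.hypot(*v[:2]),'yaw',np.arctan2(-v[0],v[1]),'tool yaw',np.arctan2(R[1,0],R[0,0]),R[:,2])
E
```

```text
[171.6 186.8] 557 [475.5  70.9  33.5] tool delta [  2.8 -81.1 108.4]
[226.3 186.4] 568 [466.6  17.6  33.5] tool delta [  3.  -27.1 108.5]
[283.1 187.1] 525 [456.8 -35.7  33.5] tool delta [  2.3  27.1 108.5]
108.21168694371343 yaw -0.17341698910610423 tool yaw -0.16885476376798714 [-3.02721437e-03  1.25580153e-04 -9.99995410e-01]
```

```bash
python3 -m pendant '{"grip":[-1,-1,-1,-1,-1,-1,-1,-1],"linear":[[1,-9,0],[1,-9,0],[1,-9,20],[0,0,30],[0,0,30],[0,0,16],[0,0,0],[0,0,0]],"angular":[[0,0,0],[0,0,0],[0,0,0],[0,0,0],[0,0,0],[0,0,0],[0,0,0],[0,0,0]]}'
python3 - <<'E'
from h import *
o=ctrl.get_obs();print(o['ee_pos'],o['ft_force'])
im=ctrl.get_image('wrist');cv2.imwrite('pics/w2.png',im[100:300,120:400,::-1].repeat(2,0).repeat(2,1))
E
```

```text
t: 2.98
ee_pos: [468.1, 17.7, 46.9]
orientation: [-3.13, 0.266, 0.001]
ft_force: [0.2, -0.4, 0.4]
width: 0.7
grasp_force: 0.0
[468.0945506   17.65908724  46.93140531] [ 0.1767481  -0.35967571  0.37846483]
```

View pics/w2.png

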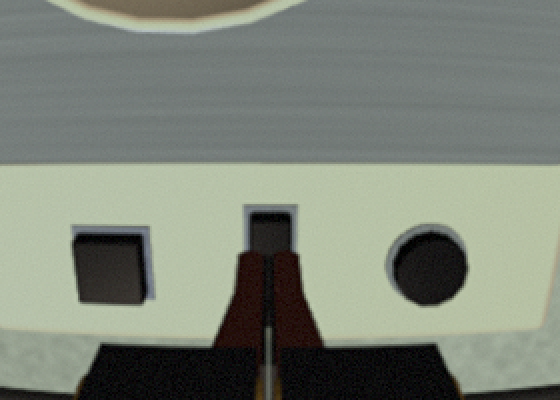

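The fingertips stand over the bar, at crop (268,252) against its far part at (270,230), so they are well centred. Now I'll go down slowly and watch the force.

```bash
python3 -m pendant '{"grip":[-1,-1,-1,-1,-1,-1],"linear":[[0,0,5],[0,0,5],[0,0,3],[0,0,2],[0,0,0],[0,0,0]],"angular":[[0,0,0],[0,0,0],[0,0,0],[0,0,0],[0,0,0],[0,0,0]]}'
```

```text
t: 3.53
ee_pos: [468.4, 17.3, 31.9]
orientation: [-3.13, 0.266, -0.002]
ft_force: [0.8, 0.6, 2.6]
width: 0.9
grasp_force: 1.0
```

```bash
python3 -m pendant '{"grip":[-1,-1,-1,-1,-1],"linear":[[0,0,2],[0,0,1.5],[0,0,0],[0,0,0],[0,0,0]],"angular":[[0,0,0],[0,0,0],[0,0,0],[0,0,0],[0,0,0]]}'
python3 - <<'E'
from h import *
for i in range(4):
    o=ctrl.get_obs();print(o['t'],o['ee_pos'][2],o['ft_force']);im=ctrl.get_image('wrist')
cv2.imwrite('pics/w3.png',im[100:300,120:400,::-1].repeat(2,0).repeat(2,1))
E
```

```text
t: 3.95
ee_pos: [468.4, 17.4, 28.4]
orientation: [-3.13, 0.265, -0.002]
ft_force: [1.6, -0.4, 3.3]
width: 0.2
grasp_force: 1.9
3.95 28.352973265818658 [ 1.61374521 -0.39744836  3.2625337 ]
4.0 28.360838270144935 [2.4968172  0.35211031 5.13000052]
4.05 28.36413060451017 [ 2.3723719  -0.61389801  3.88997909]
4.1 28.34944427757241 [2.82901121 0.24302251 3.63583819]
```

View pics/w3.png

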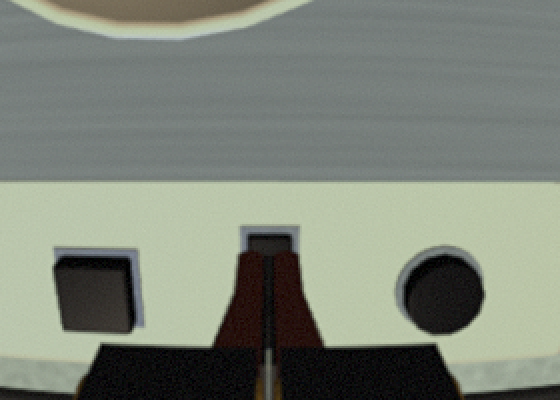

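The bar key is visibly down at about 4 N, roughly 6 mm of travel. I'll press slightly deeper for margin, hold, lift, and move over the round key.

```bash
python3 -m pendant '{"grip":[-1,-1,-1,-1,-1,-1,-1,-1,-1,-1,-1,-1],"linear":[[0,0,0.8],[0,0,0],[0,0,0],[0,0,-8],[0,0,-12],[0,0,0],[0,0,0],[-1,18,0],[-1,18,0],[-0.5,18,0],[0,0,0],[0,0,0]],"angular":[[0,0,0],[0,0,0],[0,0,0],[0,0,0],[0,0,0],[0,0,0],[0,0,0],[0,0,0],[0,0,0],[0,0,0],[0,0,0],[0,0,0]]}'
python3 - <<'E'
from h import *
o=ctrl.get_obs();print(o['ee_pos'],o['ft_force'])
im=ctrl.get_image('wrist');cv2.imwrite('pics/w4.png',im[100:300,120:400,::-1].repeat(2,0).repeat(2,1))
E
```

```text
t: 5.15
ee_pos: [455.3, -35.8, 46.8]
orientation: [-3.13, 0.269, 0.003]
ft_force: [0.6, 0.4, -0.2]
width: 0.8
grasp_force: 0.0
[455.30821966 -35.78908987  46.84070262] [ 0.56610415  0.36513082 -0.21399431]
```

View pics/w4.png

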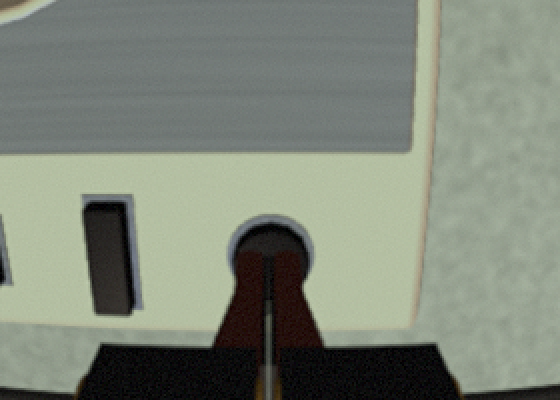

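The bar key is back up, and the fingertips are centred over the round key (crop 268,252). I'll press it the same way.

```bash
python3 -m pendant '{"grip":[-1,-1,-1,-1,-1,-1,-1,-1,-1],"linear":[[1,0,5],[0,0,5],[0,0,3],[0,0,2],[0,0,2],[0,0,1.5],[0,0,0],[0,0,0],[0,0,0]],"angular":[[0,0,0],[0,0,0],[0,0,0],[0,0,0],[0,0,0],[0,0,0],[0,0,0],[0,0,0],[0,0,0]]}'
python3 - <<'E'
from h import *
for i in range(4):
    o=ctrl.get_obs();print(o['t'],o['ee_pos'],o['ft_force']);im=ctrl.get_image('wrist')
cv2.imwrite('pics/w5.png',im[100:300,120:400,::-1].repeat(2,0).repeat(2,1))
E
```

```text
t: 5.95
ee_pos: [457.3, -35.5, 29.0]
orientation: [-3.13, 0.265, -0.0]
ft_force: [-0.3, 1.9, 3.6]
width: 0.2
grasp_force: 1.7
5.95 [457.27065707 -35.54726108  29.03848753] [-0.33092703  1.87637521  3.57187238]
6.0 [457.26117965 -35.60654296  29.02480122] [-0.10258014  2.27798168  4.20430884]
6.05 [457.2845348  -35.60940666  29.03463898] [-0.11330921  3.27657327  3.79146197]
6.1 [457.30430629 -35.6275982   29.03015077] [-0.77119839  2.29298884  3.63426235]
```

View pics/w5.png

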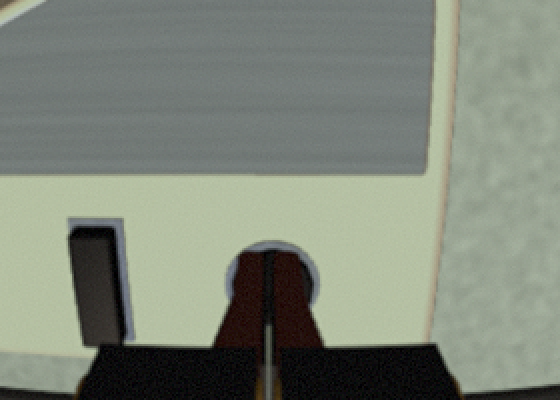

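The round key is down under the fingertips at about 3.8 N, and the bar is up. I'll press 1.3 mm deeper to match the first press, hold, and lift clear.

```bash
python3 -m pendant '{"grip":[-1,-1,-1,-1,-1,-1,-1,-1,-1,-1,-1,-1],"linear":[[0,0,1.3],[0,0,0],[0,0,0],[0,0,0],[0,0,-8],[0,0,-20],[0,0,-35],[0,0,-35],[0,0,-35],[0,0,0],[0,0,0],[0,0,0]],"angular":[[0,0,0],[0,0,0],[0,0,0],[0,0,0],[0,0,0],[0,0,0],[0,0,0],[0,0,0],[0,0,0],[0,0,0],[0,0,0],[0,0,0]]}'
python3 - <<'E'
from h import *
cv2.imwrite('pics/w6.png',ctrl.get_image('wrist')[:,:,::-1])
E
```

```text
t: 7.15
ee_pos: [456.8, -35.7, 160.4]
orientation: [3.13, -0.266, -0.0]
ft_force: [-0.4, 0.1, -0.6]
width: 0.4
grasp_force: 0.0
```

View pics/w6.png

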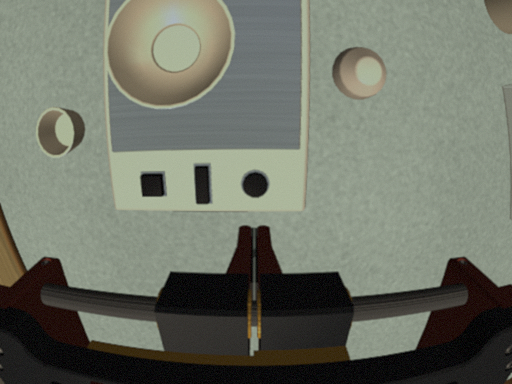

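All three keys, at (152,184), (203,184) and (255,184), are up. The bowl and the other things look undisturbed, and the hand is clear.

```bash
python3 -c "
from workcell import ctrl
print(ctrl.close_job())"
```

```text
the job is handed in; nothing more can be done
None
```

I pressed the bar-shaped wake key and then the round zero key, each at about 4 N, and both came back up; the hand is clear, the bowl and other things in view look unmoved, and the job was handed in at about 7 s (no verdict was returned).

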